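Refit the bench sander's speed knob

ROBOT

A 6-joint arm with a two-finger parallel gripper is mounted at the origin on the work surface. World frame = base frame: x ahead of the robot, y to its left, z up, the work surface at z = 0. Lengths are in mm, angles in rad, forces in N, time in s.
With the tool pointing down it reaches from about 350 to 875 mm from the base axis. Payload 4.2 kg.
Tool frame: the origin (TCP) lies between the finger pads; the fingertips stand 25 mm ahead of it and the grasp point (between the pads) lies 6 mm ahead of it; z points along the fingers, y is the line along which they close (so a half turn about z gives the same grasp; the last joint's range is limited). The gripper opens to 85 mm and grips with 20 to 120 N. Pads are 22 mm wide; open, the fingers measure 114 mm over their backs; the gripper's body (76 mm by 85 mm) begins 54 mm behind the grasp point. The pads swing forward as they close: fully open they stand 13 mm farther back than shut.
Start: joints at [1.586, 0.385, 0.008, 0, -1.194, -0.259], TCP at [150.838, 606.504, 256.312] pointing down, gripper open.
Joint ranges: [-3.14, 3.14], [-1.21, 2.06], [-1.07, 1.41], [-3.16, 2.05], [-2.99, -0.16], [-3.1, 3.1]. Speed limits (rad/s): [2.79, 2.79, 3.14, 3.14, 3.14, 3.14].

INTERFACE

Orientations are given as a unit quaternion [x, y, z, w].
In Python, from bench import arm gives the robot as it stands.
- The arm moves only by the shell command python3 -m pendant 'ROWS'. ROWS is JSON, a list of rows, each a list of 7 numbers: the shift along the tool's x, y, z in m, then the turn, a rotation vector about the tool's x, y, z in degrees, then the finger opening in m, from 0 to 0.0854. In form: [[x, y, z, wx, wy, wz, fingers], ...]. A call has 1 to 12 rows; each row shifts and turns the commanded pose from where the row before left it, along the tool's axes as they then stand; what a row does not reach is not made up. A row lasts 1/10 s, in which the tool goes at most 50 mm and 8.59 degrees, less where a joint would pass 70% of its speed; a pose out of reach is approached as far as the arm can. A call is refused whole if a number of a shift passes 0.05 or a number of a turn 8.59, either way. A call with a gripper value outside its range is refused whole. The fingers move at their own pace and stop on an object; the grip force is fixed at half the most. Time passes only in rows, so rows that do not move let the fingers close. It gives the time, the measured TCP pose, the force, the opening and the grip force at its end, in the units of the state.
- arm.read_state(): the state, without advancing time (a new reading comes with each control period).
- arm.get_image(name): name is "side" or "top"; returns a dict with "image" (384x512x3 uint8, red, green, blue), "fx", "fy", "cx", "cy" (pixels), "xyz" and "rotation" of the camera in the world. Camera axes: x right, y down, z forward; pixel columns grow to the right and rows downward; lengths in mm; the calibration is good to about 2 mm. A picture is of the moment at which its call begins. There is no depth.
- arm.job_done(): hands the job in; it is judged then, once.
The state is a dict: "clock": time; "joints": joint angles; "joint_vel": joint speeds; "joint_efforts": joint torques, N m; "position": TCP position; "ee_rot": TCP orientation; "contact_force": force on the tool from outside, world axes, zero at the start; "wrist_torque": the same for the moment, N m; "gripper_width": finger opening in mm; "grasp_force": force on a finger pad.
Only numpy, scipy, OpenCV 4.12 (cv2) and the standard library are available. Lean on these libraries where they do the work, as an engineer would, in place of code of your own. Each camera call takes 0.05 s, during which the arm holds its last target. There are 200 camera calls.

TASK

The speed knob has come off the bench sander: first push the big stop plunger on the switch box fully in so that the machine is safe, and let it spring back; never press the small start button beside it. Then pick up the big loose knob, turn it so that its socket matches the D-shaped shaft on the speed unit, slide it fully onto the shaft, and press knob and shaft together all the way down against the spring. Finish while still holding it pressed down, and leave the other things on the bench where they are.

Things in the scene. Friction and masses are not known exactly. Their poses are not given: they have to be found in the camera images.
- knob: Big loose knob, 60 g: black, round, 44 mm in diameter (42 in the lowest 20 mm), 42 mm tall, stands socket down. Origin: centre of the underside, z up. D-socket 20 mm deep from below: 16 mm bore with a flat 4 mm from the axis on its +x side, 1 mm clearance all round. An aluminium pointer strip on top (3 mm high) runs from centre to rim along +x, over the flat. Keep fingers off the lowest 10 mm.
- knob_pointer (a point): A point on the knob's top face beneath the pointer strip, 18 mm from the knob's axis along its +x, 42 mm above its underside.
- shaft_tip (a point): Centre of the top end of the upright steel D-shaft, with its axes (z up, x towards its flat). 14 mm in diameter, flat 3 mm from the axis at +x, top 2 mm chamfered; 28 mm out of the dial plate; cannot turn. Slides 6 mm down on a spring: 5 N starts it, 8.6 N holds it down. A knob fully on has its underside 20 mm below this point (8 mm above the plate) and travels with the shaft to its stop.
- shaft (a joint): How far the D-shaft is pushed down: 0 at rest (out), 0.006 m fully down; springs back when let go.
- dial: Round dark steel plate fixed on the speed unit, 80 mm in diameter, 6 mm thick; origin at the centre of its underside, 50 mm above the bench, z up. Its +x points along the shaft's flat side: there a raised aluminium index bar (2 mm high, 6 mm wide) lies 24 to 39 mm from the axis, alone in the gap of a ring of flat scale ticks. A fitted knob's pointer lines up with this bar.
- speedbox: The speed unit: fixed grey metal box 130 x 130 x 50 mm high, origin at the centre of its underside. The dial plate and shaft stand in the middle of its top.
- switchbox: Switch box: fixed grey box, 100 mm (its x) by 150 mm (its y) by 50 mm high, origin at the centre of its underside. On its top: the big stop plunger (32 mm from the centre towards +y) and the small start button (36 mm towards -y). Switch box and speed unit may each stand on the left or on the right.
- stop_top (a point): Centre of the flat top of the big stop plunger: black, round, 40 mm in diameter, standing 12 mm out of a dark collar 56 mm in diameter that is 12 mm high; moves with the plunger.
- stop (a joint): How far the stop plunger is pushed down: 0 out, 0.008 m fully in (7 N; 2 N starts it moving); springs back when let go.
- start_top (a point): Centre of the flat top of the small start button: black, round, 20 mm in diameter, standing 9 mm out of a dark collar 36 mm in diameter that is 12 mm high.
- start (a joint): How far the start button is pushed down: 0 out, 0.005 m fully in. Must not be pressed.
- smallknob: A small loose knob, not to be used: black plastic, 28 mm in diameter, 22 mm tall, thin aluminium strip on top. Origin at the centre of its underside.
- glue: White glue bottle with a black cap, 60 mm in diameter, 170 mm tall, standing. Origin at the centre of its underside.
- screwdriver: Screwdriver lying on the bench, about 200 mm long along its x. Origin on its underside.
- tape: Grey tape measure, 70 x 40 x 60 mm high, standing on the bench. Origin at the centre of its underside.
There are look-alikes about, which are no part of the job. Leave any orange or yellow look-alike of the knob alone. Leave any brown look-alike of the switchbox alone.

How it is judged (in metres and radians):
On the way, in this order (a step that is already met when the one before it is completed fails the run):
1. the stop plunger is pushed fully in (value of joint stop above 0.0068 m), for 0.1 s.
2. the stop plunger has sprung back and the big knob is fully on the D-shaft, pointer on the flat's side (value of joint stop below 0.002 m and z of knob in the frame of shaft_tip below -0.018 m and horizontal distance between knob and shaft_tip below 0.003 m and x of knob_pointer in the frame of shaft_tip above 0.015 m and angle between knob's own z axis and vertical below 0.12 rad), for 0.1 s.
At the end, for the whole second after the job is handed in: The knob is on the shaft (underside at least 18 mm below the shaft's tip, axes within 3 mm, pointer on the flat's side, upright within 7 degrees), the shaft is held down by at least 4.5 of its 6 mm, the fingers are still on the knob with more than 2 N, and the stop plunger and start button are out (all of step 2 and value of joint shaft above 0.0045 m and contact force between the fingers and knob above 2 N and value of joint start below 0.002 m); the arm keeps its last pose, push and grip.
It fails at once if the start button is pressed (value of joint start above 0.002 m).
It fails at once if the small knob is pushed away by more than 3 cm (distance of smallknob from where it was at the start of the episode above 0.03 m).
It fails at once if the glue bottle is pushed away by more than 3 cm (distance of glue from where it was at the start of the episode above 0.03 m).
It fails at once if the screwdriver is pushed away by more than 3 cm (distance of screwdriver from where it was at the start of the episode above 0.03 m).
It fails at once if the tape measure is pushed away by more than 3 cm (distance of tape from where it was at the start of the episode above 0.03 m).
It also fails if it takes over 54 s, if anything falls off the work surface, if the arm or the gripper's body presses on something with over 40 N, if the wrist force passes 120 N, or if a joint passes its speed limit or range.

## Working session

There is one attempt and no reset: what is moved stays moved. The work goes in short steps, Python scripts to look and compute and a shell command to move; the robot and the scene stay as the last step left them, time stands still between calls to the robot, and variables do not carry over. Pictures are saved under pics/ and viewed, at most 10 in all, crops included, and the job is handed in when it is done.

```bash
mkdir -p pics; cat > h.py <<'E'
import numpy as np, cv2
from bench import arm
from scipy.spatial.transform import Rotation as R
def grab(n,f):
    c=arm.get_image(n); cv2.imwrite(f,c["image"][:,:,::-1]); np.save(f+".npy",c,allow_pickle=True); return c
def load(f): return np.load(f+".npy",allow_pickle=True).item()
def ray(c,u,v):
    r=np.array(c["rotation"],float); r=r if r.shape==(3,3) else R.from_quat(r).as_matrix()
    return np.array(c["xyz"],float), r@np.array([(u-c["cx"])/c["fx"],(v-c["cy"])/c["fy"],1])
def onz(c,u,v,z):
    o,d=ray(c,u,v); return o+d*(z-o[2])/d[2]
def proj(c,p):
    r=np.array(c["rotation"],float); r=r if r.shape==(3,3) else R.from_quat(r).as_matrix()
    q=r.T@(np.array(p,float)-np.array(c["xyz"])); return c["fx"]*q[0]/q[2]+c["cx"],c["fy"]*q[1]/q[2]+c["cy"]
E
python3 - <<'E'
from h import *
for n in("top","side"):
    c=grab(n,f"pics/{n}0.png"); print(n,c["fx"],c["cx"],c["cy"],c["xyz"],c["rotation"])
print(arm.read_state())
a=cv2.imread("pics/top0.png"); cv2.imwrite("pics/top0b.png",cv2.resize(a,(800,600),interpolation=cv2.INTER_CUBIC))
a=cv2.imread("pics/side0.png"); cv2.imwrite("pics/side0b.png",cv2.resize(a,(800,600),interpolation=cv2.INTER_CUBIC))
E
```

```text
top 427.34474125436753 239.5362388148117 192.2175966400984 [ 483.60161807  111.68157483 1278.20557238] [-0.69892557  0.71452768 -0.02731709  0.01438847]
side 375.81254723558084 253.00056057856216 189.30470164117085 [ -14.93328805 -455.07738598  658.28214681] [ 0.82142122 -0.34637879  0.17391554 -0.41838057]
{'clock': 0.1, 'joints': array([ 1.58558664e+00,  3.85504222e-01,  6.76344105e-03, -4.03858919e-04,
       -1.19395995e+00, -2.58589272e-01]), 'joint_vel': array([ 2.02480215e-04, -8.42536540e-04,  3.09566871e-03, -6.14694798e-06,
       -1.80399701e-03,  1.85856082e-04]), 'joint_efforts': array([-8.93215001e-04, -3.93321884e+01,  1.88928992e+01,  4.19800177e+00,
       -2.59951696e-03,  8.51341984e-07]), 'position': array([150.75032338, 606.07742381, 255.321066  ]), 'ee_rot': array([ 9.92569927e-01, -1.21671685e-01, -5.61878976e-05,  9.68895674e-04]), 'contact_force': array([-0.64757051,  0.37300797, -0.51070537]), 'wrist_torque': array([-0.02122955,  0.02631214, -0.00710956]), 'grasp_force': 0.0, 'gripper_width': 85.16495480873223}
```

View pics/top0b.png

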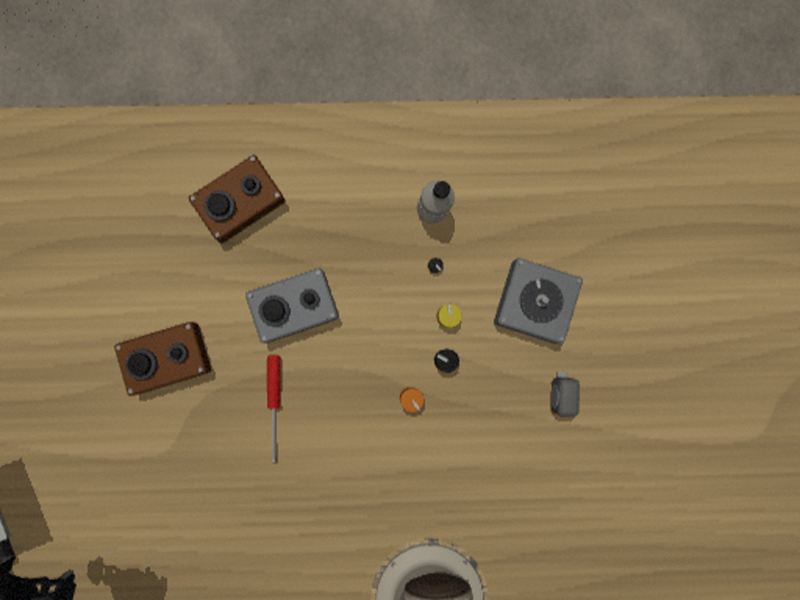

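View pics/side0b.png

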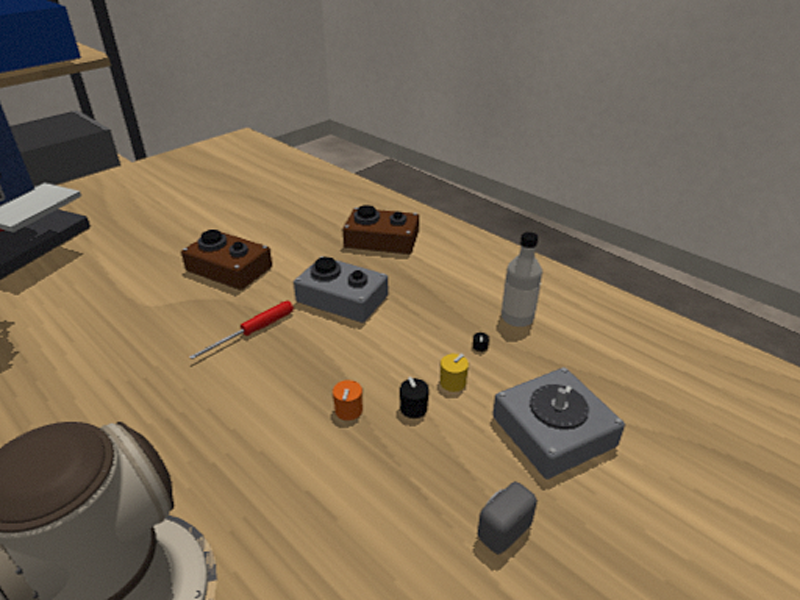

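Top view (800x600): the grey switch box has its stop at (273,311) and its start at (310,299). The black knob is at (447,361) with its pointer to the left and slightly up. The shaft is at (543,300) with the index bar at (538,284). Side view: stop (325,267), knob top (413,387), shaft tip about (562,390).

```bash
python3 - <<'E'
from h import *
k=800/512
P={"top":[(273,311),(447,361),(543,300)],"side":[(325,267),(413,396),(562,402)]}
rows=[]
for n in P:
    a=cv2.imread(f"pics/{n}0.png"); r=[]
    for u,v in P[n]:
        x,y=int(u/k)-22,int(v/k)-22; print(n,x,y)
        b=cv2.resize(a[y:y+44,x:x+44],(264,264),interpolation=cv2.INTER_NEAREST)
        b=np.clip(b.astype(float)*1.6,0,255).astype(np.uint8)
        for i in range(0,44,10): cv2.putText(b,str(x+i),(i*6,8),0,.28,(0,255,255)); cv2.putText(b,str(y+i),(0,i*6+8),0,.28,(0,255,0)) 
        r.append(b)
    rows.append(np.hstack(r))
cv2.imwrite("pics/c.png",np.vstack(rows))
E
```

```text
top 152 177
top 264 209
top 325 170
side 186 148
side 242 231
side 337 235
```

View pics/c.png

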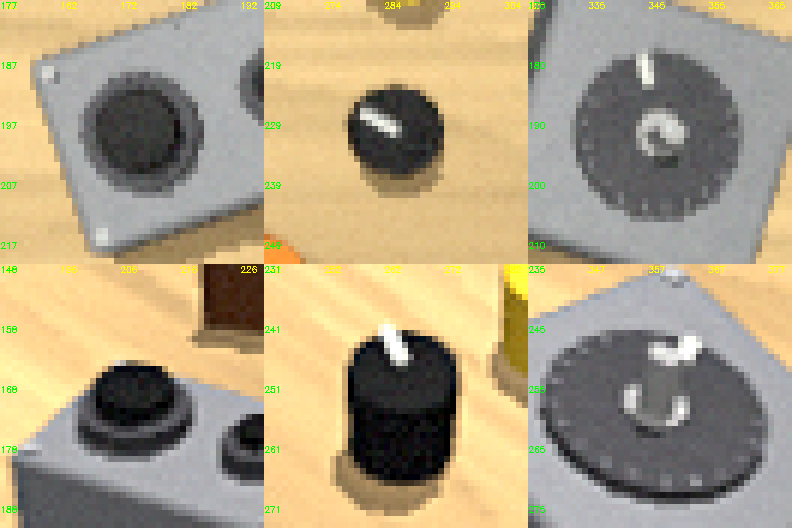

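Crops confirm each part: stop top disc at about (175,198) in the top picture, knob at (285,228) with the pointer towards the upper left, dial centred at about (346,192) with its bar at about (344,181). Next I measure them by masks and rays.

```bash
cat > m.py <<'E'
from h import *
def sub(img,u,v,r):
    m=np.zeros(img.shape[:2],np.uint8); cv2.circle(m,(int(u),int(v)),r,1,-1); return m>0
def cnt(mask):
    cs,_=cv2.findContours(mask.astype(np.uint8),cv2.RETR_EXTERNAL,cv2.CHAIN_APPROX_NONE); return max(cs,key=cv2.contourArea)
E
python3 - <<'E'
from m import *
np.set_printoptions(precision=1,suppress=True)
for n,S,K,D in(("top",(174.7,198),(285,228),(346,192)),("side",(207.5,170),(264,251),(359,258))):
    c=load(f"pics/{n}0.png"); I=c["image"].astype(int); g=I.mean(2); sat=I.max(2)-I.min(2)
    def el(mask,z,t):
        k=cnt(mask); (x,y),ax,an=cv2.fitEllipse(k); print(n,t,"px",round(x,1),round(y,1),"ax px",np.array(ax),"xyz",onz(c,x,y,z)); return x,y
    def cen(mask,z,t):
        v,u=np.nonzero(mask); w=np.array([u.mean(),v.mean()]); print(n,t,len(u),w,onz(c,*w,z)); return w
    for th in(32,38):el(sub(g,*S,14)&(g<th),74,f"stop{th}")
    km=sub(g,*K,16)&(g<60)&(sat<20)
    p=cen(sub(g,*K,14)&(g>110)&(sat<30),45,"pointer")
    cen(km|(sub(g,*K,14)&(g>90)&(sat<25)),21,"knobbody")
    x,y,w,h=cv2.boundingRect(km.astype(np.uint8)); print("bbox",x,y,w,h)
    dm=sub(g,*D,24)&(g<75); el(dm,56,"dial")
    hull=np.zeros(g.shape,np.uint8); cv2.fillConvexPoly(hull,cv2.convexHull(cnt(dm)),1)
    b=((hull>0)&(g>105)).astype(np.uint8); N,L,st,ce=cv2.connectedComponentsWithStats(b)
    for i in range(1,N): 
        if st[i,4]>3: print("bright",st[i,4],ce[i],onz(c,*ce[i],58),onz(c,*ce[i],84))
E
```

```text
top stop32 px 177.8 201.5 ax px [4.7 9.9] xyz [532.1 263.1  74. ]
top stop38 px 175.0 198.7 ax px [12.8 13.2] xyz [540.2 270.8  74. ]
top pointer 13 [282.7 228.8] [447.8 -33.7  45. ]
top knobbody 174 [285.6 230.4] [442.2 -44.8  21. ]
bbox 278 224 16 14
top dial px 346.1 192.6 ax px [25.8 26.9] xyz [ 547.9 -218.    56. ]
bright 12 [344.1 180.9] [ 581.5 -213.    58. ] [ 579.4 -206.1   84. ]
bright 30 [346.6 191.2] [ 551.6 -219.1   58. ] [ 550.2 -212.    84. ]
side stop32 px 207.8 169.5 ax px [ 9.7 13. ] xyz [534.5 266.1  74. ]
side stop38 px 207.9 169.6 ax px [10.  13.3] xyz [534.1 265.5  74. ]
side pointer 17 [263.2 244. ] [447.2 -32.   45. ]
side knobbody 388 [264.5 254.3] [442.7 -40.8  21. ]
bbox 256 242 18 26
side dial px 357.4 260.6 ax px [26.2 38.1] xyz [ 543.5 -219.7   56. ]
bright 23 [360.9 249.2] [ 576.7 -207.7   58. ] [ 551.  -218.4   84. ]
bright 8 [353.6 257. ] [ 545. -209.   58.] [ 520.8 -219.7   84. ]
bright 11 [361.6 259.1] [ 551.7 -224.8   58. ] [ 527.2 -234.7   84. ]
```

```bash
cat >> h.py <<'E'
def go(x,y,z,yaw=None):
    s=arm.read_state(); r=R.from_quat(s["ee_rot"]); d=r.inv().apply(np.array([x,y,z])-s["position"])
    a=r.as_matrix(); print("t",round(s["clock"],2),"pos",s["position"].round(1),"yaw",round(np.degrees(np.arctan2(a[1,0],a[0,0])),2),"down err deg",np.degrees(a[:2,2]).round(2),"shift tool mm",d.round(1),"F",s["contact_force"].round(1),"j",s["joints"].round(2),"w",round(s["gripper_width"],1),"gf",round(s["grasp_force"],1))
E
python3 - <<'E'
from m import *
np.set_printoptions(precision=1,suppress=True)
for n,K in(("top",(285,228)),("side",(264,251))):
    c=load(f"pics/{n}0.png"); g=c["image"].astype(float).mean(2); I=c["image"].astype(int); sat=I.max(2)-I.min(2)
    print(n,"bar proj",proj(c,(579.5,-214,58)),"tip proj",proj(c,(549,-218.5,84)),"dial",proj(c,(548,-218.5,56)))
    m=(sub(g,*K,14)&(g>80)&(sat<40))
    if n=="side": m&=(np.arange(g.shape[0])[:,None]<250)
    v,u=np.nonzero(m); w=g[v,u]-50
    p=np.array([onz(c,a,b,45)[:2] for a,b in zip(u,v)]); mu=np.average(p,0,w); C=np.cov(p.T,aweights=w); e,V=np.linalg.eigh(C); d=V[:,-1]*np.sign(V[1,-1]); print(n,"ptr",len(u),mu,"ang",np.degrees(np.arctan2(d[1],d[0])),"sd",e**.5, "axis est",mu-11*d)
    # upper knob disc from mask silhouettes: project model extents
    for cx,cy in((442,-43),):
        t=np.linspace(0,6.283,60); P=np.array([proj(c,(cx+22*np.cos(a),cy+22*np.sin(a),z)) for z in(42,20) for a in t]); print("pred bbox top part",P.min(0),P.max(0))
        P=np.array([proj(c,(cx+21*np.cos(a),cy+21*np.sin(a),0)) for a in t]); print("pred bbox bottom",P.min(0),P.max(0))
    # box top hull of speed box stop check
    print("stop proj",proj(c,(538,269,74)))
go(538,269,150)
E
```

```text
top bar proj (np.float64(344.44648630393175), np.float64(181.60450150044903)) tip proj (np.float64(348.86741972521673), np.float64(191.60105615085106)) dial (np.float64(346.2247540566766), np.float64(192.53727848234493))
top ptr 18 [447.9 -33.9] ang 60.14050133943498 sd [1.8 5.8] axis est [442.5 -43.5]
pred bbox top part [277.4 223. ] [293.4 238.4]
pred bbox bottom [277.1 223.3] [291.1 237.4]
stop proj (np.float64(175.6529239711749), np.float64(199.44237268126946))
side bar proj (np.float64(364.056975081466), np.float64(249.93761660516205)) tip proj (np.float64(360.3996630874113), np.float64(249.6902230910711)) dial (np.float64(358.0257583274079), np.float64(259.157395100632))
side ptr 21 [447.4 -32. ] ang 61.81264348227366 sd [1.9 5.9] axis est [442.2 -41.7]
pred bbox top part [255.5 241.7] [274.7 262.3]
pred bbox bottom [255.9 254.7] [273.8 268. ]
stop proj (np.float64(208.10482509490345), np.float64(168.63171661100773))
t 0.1 pos [150.8 606.1 255.3] yaw -13.98 down err deg [-0.  -0.1] shift tool mm [457.2 233.4 105.8] F [-0.6  0.4 -0.5] j [ 1.6  0.4  0.  -0.  -1.2 -0.3] w 85.2 gf 0.0
```

```bash
python3 -m pendant '[[0.038,0.0195,0,0,0,0,0],[0.038,0.0195,0,0,0,0,0],[0.038,0.0195,0,0,0,0,0],[0.038,0.0195,0,0,0,0,0],[0.038,0.0195,0,0,0,0,0],[0.038,0.0195,0,0,0,0,0],[0.038,0.0195,0,0,0,0,0],[0.038,0.0195,0,0,0,0,0],[0.038,0.0195,0,0,0,0,0],[0.038,0.0195,0,0,0,0,0],[0.038,0.0195,0,0,0,0,0],[0.038,0.0195,0,0,0,0,0]]'; python3 -m pendant '[[0,0,0.04,0,0,0,0],[0,0,0.04,0,0,0,0],[0,0,0.03,0,0,0,0],[0,0,0,0,0,0,0]]'; python3 - <<'E'
from h import *
go(538,269,103)
E
```

```text
clock: 1.3
position: [537.8, 267.9, 255.9]
ee_rot: [0.993, -0.122, -0.0, 0.0]
contact_force: [0.5, 1.2, -0.2]
gripper_width: -0.2
grasp_force: 0.0
clock: 1.7
position: [534.2, 267.1, 141.1]
ee_rot: [0.992, -0.122, -0.004, 0.004]
contact_force: [0.3, -0.3, 0.2]
gripper_width: 0.1
grasp_force: 0.0
t 1.7 pos [534.2 267.1 141.1] yaw -14.05 down err deg [-0.54 -0.38] shift tool mm [ 3.5 -3.1 38.1] F [ 0.3 -0.3  0.2] j [ 0.73  0.45 -0.21 -0.   -0.93  0.59] w 0.1 gf 0.0
```

```bash
python3 -m pendant '[[0.002,-0.002,0.02,0,0,0,0],[0,0,0.014,0,0,0,0],[0,0,0.004,0,0,0,0],[0,0,0.003,0,0,0,0],[0,0,0,0,0,0,0]]'; python3 - <<'E'
from h import *
go(538,269,91)
c=grab("side","pics/s1.png"); cv2.imwrite("pics/s1c.png",cv2.resize(c["image"][110:230,150:290,::-1],(700,600),interpolation=cv2.INTER_CUBIC))
E
```

```text
clock: 2.2
position: [539.7, 271.2, 106.4]
ee_rot: [0.993, -0.121, 0.001, -0.001]
contact_force: [-0.6, 0.5, 0.5]
gripper_width: -0.3
grasp_force: 0.0
t 2.2 pos [539.7 271.2 106.4] yaw -13.95 down err deg [0.08 0.05] shift tool mm [-1.2  2.6 15.4] F [-0.6  0.5  0.5] j [ 0.73  0.49 -0.23  0.   -0.84  0.59] w -0.3 gf 0.0
```

View pics/s1c.png

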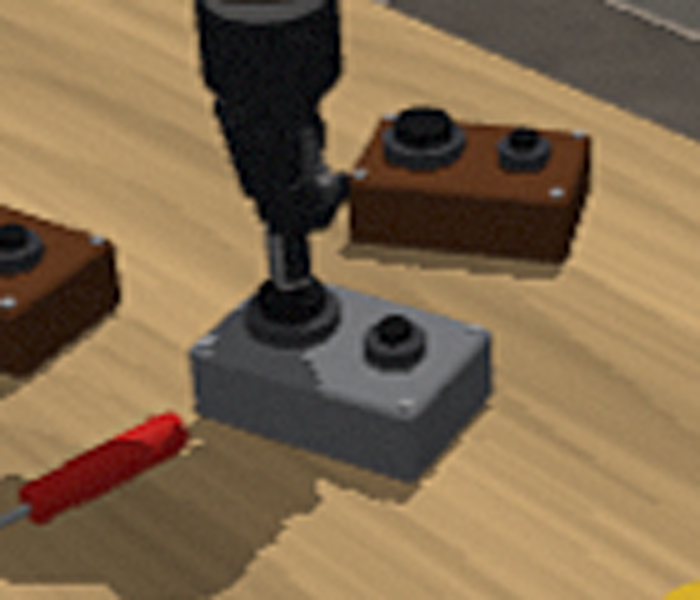

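The closed fingertips, at crop (290,285), are right over the stop plunger and well clear of the start button at (397,330). Pressing now.

```bash
python3 -m pendant '[[0,0,0.004,0,0,0,0],[0,0,0.004,0,0,0,0],[0,0,0.003,0,0,0,0],[0,0,0.003,0,0,0,0],[0,0,0,0,0,0,0]]'; python3 -m pendant '[[0,0,0.002,0,0,0,0],[0,0,0.002,0,0,0,0],[0,0,0,0,0,0,0]]';
```

```text
clock: 2.75
position: [539.7, 271.1, 91.9]
ee_rot: [0.993, -0.121, 0.001, -0.0]
contact_force: [-1.5, 0.5, 6.3]
gripper_width: 0.0
grasp_force: 3.1
clock: 3.05
position: [539.8, 271.2, 90.9]
ee_rot: [0.993, -0.121, 0.001, -0.0]
contact_force: [-5.9, -0.9, 18.4]
gripper_width: -0.5
grasp_force: 9.4
```

```bash
python3 -m pendant '[[0,0,0.001,0,0,0,0],[0,0,0,0,0,0,0],[0,0,-0.03,0,0,0,0],[0,0,-0.04,0,0,0,0],[0,0,-0.03,0,0,0,0.085],[0,0,0,0,0,0,0.085]]'; python3 - <<'E'
from h import *
go(442.3,-42.7,150)
E
```

```text
clock: 3.65
position: [541.4, 272.2, 191.3]
ee_rot: [0.993, -0.121, 0.004, -0.003]
contact_force: [0.3, 0.8, 0.2]
gripper_width: 28.4
grasp_force: 0.0
t 3.65 pos [541.4 272.2 191.3] yaw -13.93 down err deg [0.47 0.32] shift tool mm [-20.7 329.8  38.7] F [0.3 0.8 0.2] j [ 0.73  0.4  -0.14  0.   -1.02  0.59] w 28.4 gf 0.0
```

```bash
python3 -m pendant '[[-0.0026,0.041,0,0,0,0,0.07],[-0.0026,0.041,0,0,0,0,0.07],[-0.0026,0.041,0,0,0,0,0.07],[-0.0026,0.041,0,0,0,0,0.07],[-0.0026,0.041,0,0,0,0,0.07],[-0.0026,0.041,0,0,0,0,0.07],[-0.0026,0.041,0,0,0,0,0.07],[-0.0026,0.042,0,0,0,0,0.07],[0,0,0.04,0,0,0,0.07],[0,0,0.03,0,0,0,0.07],[0,0,0,0,0,0,0.07],[0,0,0,0,0,0,0.07]]'; python3 - <<'E'
from h import *
go(442.3,-42.7,38)
E
```

```text
clock: 4.85
position: [439.6, -43.6, 116.1]
ee_rot: [0.993, -0.121, -0.001, 0.001]
contact_force: [-0.2, 0.6, 0.8]
gripper_width: 70.2
grasp_force: 0.0
t 4.85 pos [439.6 -43.6 116.1] yaw -13.94 down err deg [-0.09 -0.05] shift tool mm [ 2.5 -1.6 78.1] F [-0.2  0.6  0.8] j [ 0.27  0.25 -0.62  0.   -0.71  1.06] w 70.2 gf 0.0
```

```bash
python3 -m pendant '[[0.0025,-0.0016,0.03,0,0,0,0.07],[0,0,0.03,0,0,0,0.07],[0,0,0.018,0,0,0,0.07],[0,0,0,0,0,0,0.07],[0,0,0,0,0,0,0.07]]'; python3 -m pendant '[[0,0,0,0,0,0,0.055],[0,0,0,0,0,0,0.04],[0,0,0,0,0,0,0.04],[0,0,0,0,0,0,0.04]]'; python3 - <<'E'
from h import *
go(442.3,-42.7,38)
E
```

```text
clock: 5.35
position: [443.8, -42.0, 39.5]
ee_rot: [0.993, -0.121, 0.001, -0.0]
contact_force: [-0.1, 0.8, 0.2]
gripper_width: 69.8
grasp_force: 0.0
clock: 5.75
position: [443.6, -42.1, 40.1]
ee_rot: [0.993, -0.121, 0.002, -0.001]
contact_force: [-1.2, 0.9, 7.2]
gripper_width: 42.3
grasp_force: 60.0
t 5.75 pos [443.6 -42.1  40.1] yaw -13.93 down err deg [0.19 0.04] shift tool mm [-1.1  0.9  2.1] F [-1.2  0.9  7.2] j [ 0.27  0.39 -0.69  0.   -0.49  1.05] w 42.3 gf 60.0
```

```bash
python3 - <<'E'
from h import *
c=grab("side","pics/s2.png"); cv2.imwrite("pics/s2c.png",np.clip(cv2.resize(c["image"][200:290,210:320,::-1],(733,600),interpolation=cv2.INTER_CUBIC)*1.7,0,255).astype(np.uint8))
E
```

```text
(no output)
```

View pics/s2c.png

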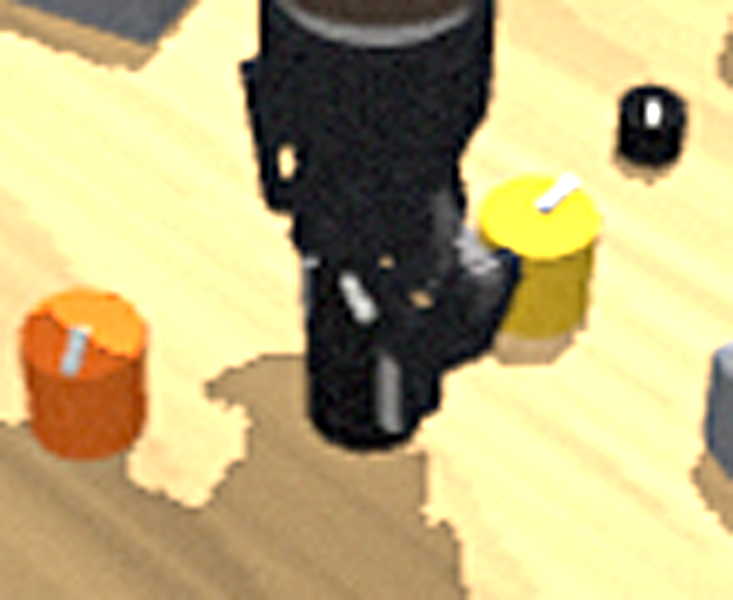

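The fingers have closed round the knob. The pad's lower end, at crop (390,430), looks low, so I compute its height.

```bash
python3 - <<'E'
from h import *
c=load("pics/s2.png"); print("pad tip px",210+390/6.664,200+430/6.667)
for z in(0,5,10,15,20,25): print(z,[np.round(proj(c,p+(z,)),1) for p in((438,-64),(438,-69))])
E
```

```text
pad tip px 268.5234093637455 264.49677516124194
0 [array([270.3, 266.9]), array([271.9, 268. ])]
5 [array([270.4, 265.4]), array([272. , 266.5])]
10 [array([270.4, 263.9]), array([272., 265.])]
15 [array([270.5, 262.4]), array([272.1, 263.5])]
20 [array([270.5, 260.9]), array([272.1, 262. ])]
25 [array([270.6, 259.3]), array([272.2, 260.5])]
```

```bash
python3 -m pendant '[[0,0,0,0,0,0,0.06],[0,0,0,0,0,0,0.06],[0,0,-0.007,0,0,8.5,0.06],[0,0,0,0,0,8.5,0.06],[0,0,0,0,0,8.5,0.06],[0,0,0,0,0,8.5,0.06],[0,0,0,0,0,8.5,0.06],[0,0,0,0,0,8.5,0.06],[0,0,0,0,0,8.5,0.06],[0,0,0,0,0,8.5,0.06],[0,0,0,0,0,8.5,0.06],[0,0,0,0,0,8.5,0.06]]'; python3 -m pendant '[[0,0,0,0,0,5,0.06],[0,0,0,0,0,0,0.06],[0,0,0,0,0,0,0.06]]'; python3 - <<'E'
from h import *
go(442.3,-42.7,47)
E
```

```text
clock: 7.0
position: [442.5, -42.5, 45.4]
ee_rot: [-0.647, 0.762, -0.0, 0.0]
contact_force: [-0.1, 0.2, 0.4]
gripper_width: 60.0
grasp_force: 0.0
clock: 7.3
position: [442.5, -42.5, 45.4]
ee_rot: [-0.617, 0.787, -0.0, 0.0]
contact_force: [0.5, 0.2, -0.0]
gripper_width: 60.4
grasp_force: 0.0
t 7.3 pos [442.5 -42.5  45.4] yaw -103.86 down err deg [0. 0.] shift tool mm [ 0.2  0.2 -1.6] F [ 0.5  0.2 -0. ] j [ 0.27  0.38 -0.68 -0.   -0.51 -0.51] w 60.4 gf 0.0
```

```bash
python3 -m pendant '[[0,0,0,0,0,0,0.05],[0,0,0,0,0,0,0.035],[0,0,0,0,0,0,0.035],[0,0,0,0,0,0,0.035],[0,0,0,0,0,0,0.035]]'; python3 - <<'E'
from h import *
go(442.3,-42.7,47)
c=grab("side","pics/s3.png"); cv2.imwrite("pics/s3c.png",np.clip(cv2.resize(c["image"][200:290,210:320,::-1],(733,600),interpolation=cv2.INTER_CUBIC)*2.2,0,255).astype(np.uint8))
E
```

```text
clock: 7.8
position: [442.6, -42.5, 45.7]
ee_rot: [-0.616, 0.788, -0.0, 0.0]
contact_force: [-1.3, -0.7, 5.2]
gripper_width: 42.1
grasp_force: 60.4
t 7.8 pos [442.6 -42.5  45.7] yaw -103.92 down err deg [ 0.01 -0.01] shift tool mm [ 0.3  0.2 -1.3] F [-1.3 -0.7  5.2] j [ 0.27  0.38 -0.68  0.   -0.51 -0.52] w 42.1 gf 60.4
```

View pics/s3c.png

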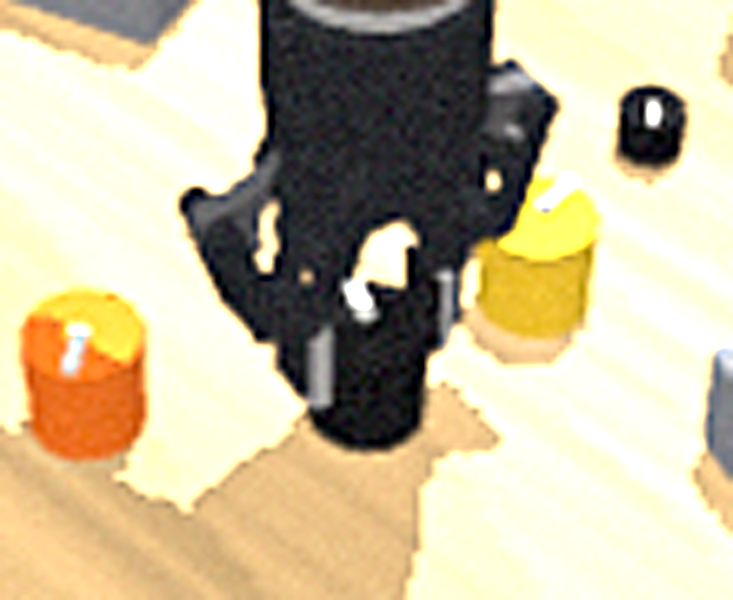

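Both squeezes give 42.2 mm, so the pads are on the 44 mm part, with their ends about 20 mm up. The knob is now centred on the TCP. Its pointer is visible at crop (360,297), so I re-measure its angle and the dial bar against the known axis.

```bash
python3 - <<'E'
from m import *
for f in("s2","s3","side0"):
    c=load(f"pics/{f}.png"); I=c["image"].astype(int); g=I.mean(2); sat=I.max(2)-I.min(2)
    m=sub(g,263.5,244.5,5)&(g>85)&(sat<30)
    v,u=np.nonzero(m); p=np.array([onz(c,a,b,45)[:2] for a,b in zip(u,v)]); w=g[v,u]-50; mu=np.average(p,0,w)
    e,V=np.linalg.eigh(np.cov(p.T,aweights=w)); d=V[:,-1]*np.sign(V[1,-1])
    print(f,len(u),mu.round(1),"pca",np.degrees(np.arctan2(d[1],d[0])).round(1),"from axis",np.degrees(np.arctan2(*(mu-[442.6,-42.5])[::-1])).round(1))
# bar in the top picture
c=load("pics/top0.png"); I=c["image"].astype(int); g=I.mean(2)
m=sub(g,344,181,6)&(g>90)&(np.arange(384)[:,None]<185)&(np.arange(384)[:,None]>176)
m&=(abs(np.arange(512)[None]-344)<4)
v,u=np.nonzero(m); w=g[v,u]-65.; p=np.array([onz(c,a,b,58)[:2] for a,b in zip(u,v)]); mu=np.average(p,0,w); e,V=np.linalg.eigh(np.cov(p.T,aweights=w)); d=V[:,-1]*np.sign(V[0,-1])
print("bar",len(u),mu,"pca",np.degrees(np.arctan2(d[1],d[0])),"centre est",mu-31.5*d,e**.5)
# dial: dark mask hull, min circle & moments
dm=sub(g,346,192,24)&(g<82); h=cv2.convexHull(cnt(dm)); M=cv2.moments(h); q=(M["m10"]/M["m00"],M["m01"]/M["m00"]); ctr=onz(c,*q,55); print("dial",q,ctr,"r",np.sqrt(M["m00"]/np.pi)*(1278-55)/c["fx"]); print("bar ang from centre",np.degrees(np.arctan2(*(mu-ctr[:2])[::-1])))
E
```

```text
s2 16 [446.4 -33.1] pca 64.8 from axis 68.0
s3 19 [447.3 -32.6] pca 58.2 from axis 64.4
side0 21 [447.4 -32. ] pca 61.8 from axis 65.4
bar 27 [ 584.6587813  -212.31512989] pca 11.160748405545052 centre est [ 553.75450965 -218.41234181] [3.62948497 6.29633006]
dial (346.2640402347024, 192.30259849119867) [ 548.72699511 -218.9091525    55.        ] r 39.4346854133642
bar ang from centre 10.39892908744066
```

```bash
python3 -m pendant '[[0,0,-0.03,0,0,0,0.035],[0,0,-0.045,0,0,0,0.035],[0,0,-0.045,0,0,8.5,0.035],[0,0,0,0,0,8.5,0.035],[0,0,0,0,0,8.5,0.035],[0,0,0,0,0,8.5,0.035],[0,0,0,0,0,8.5,0.035],[0,0,0,0,0,8.5,0.035],[0,0,0,0,0,1,0.035],[0,0,0,0,0,0,0.035],[0,0,0,0,0,0,0.035]]'; python3 - <<'E'
from h import *
go(548.5,-218.7,145)
E
```

```text
clock: 8.95
position: [442.4, -42.5, 165.2]
ee_rot: [-0.209, 0.978, 0.0, -0.0]
contact_force: [0.1, -0.4, -0.5]
gripper_width: 42.1
grasp_force: 61.1
t 8.95 pos [442.4 -42.5 165.2] yaw -155.85 down err deg [-0.02  0.  ] shift tool mm [ -24.8 -204.2   20.1] F [ 0.1 -0.4 -0.5] j [ 0.27  0.18 -0.55 -0.   -0.85 -1.42] w 42.1 gf 61.1
```

```bash
python3 -m pendant '[[-0.0041,-0.034,0,0,0,0,0.035],[-0.0041,-0.034,0,0,0,0,0.035],[-0.0041,-0.034,0,0,0,0,0.035],[-0.0041,-0.034,0,0,0,0,0.035],[-0.0041,-0.034,0,0,0,0,0.035],[-0.0041,-0.034,0,0,0,0,0.035],[0,0,0.01,0,0,0,0.035],[0,0,0.01,0,0,0,0.035],[0,0,0,0,0,0,0.035],[0,0,0,0,0,0,0.035],[0,0,0,0,0,0,0.035]]'; python3 - <<'E'
from h import *
go(548.5,-218.7,131)
c=grab("side","pics/s4.png"); a=c["image"][205:285,310:420,::-1]
d=grab("top","pics/t4.png")["image"][160:225,300:390,::-1]
a=cv2.resize(a,(800,582),interpolation=cv2.INTER_CUBIC)
cv2.imwrite("pics/s4c.png",np.clip(a*2.0,0,255).astype(np.uint8))
E
```

```text
clock: 10.05
position: [548.1, -218.1, 145.9]
ee_rot: [-0.209, 0.978, -0.0, 0.0]
contact_force: [-0.7, -0.8, 0.2]
gripper_width: 42.3
grasp_force: 61.3
t 10.05 pos [ 548.1 -218.1  145.9] yaw -155.88 down err deg [ 0.04 -0.01] shift tool mm [-0.1 -0.7 14.9] F [-0.7 -0.8  0.2] j [-0.1   0.42 -0.23  0.   -0.92 -1.05] w 42.3 gf 61.3
```

View pics/s4c.png

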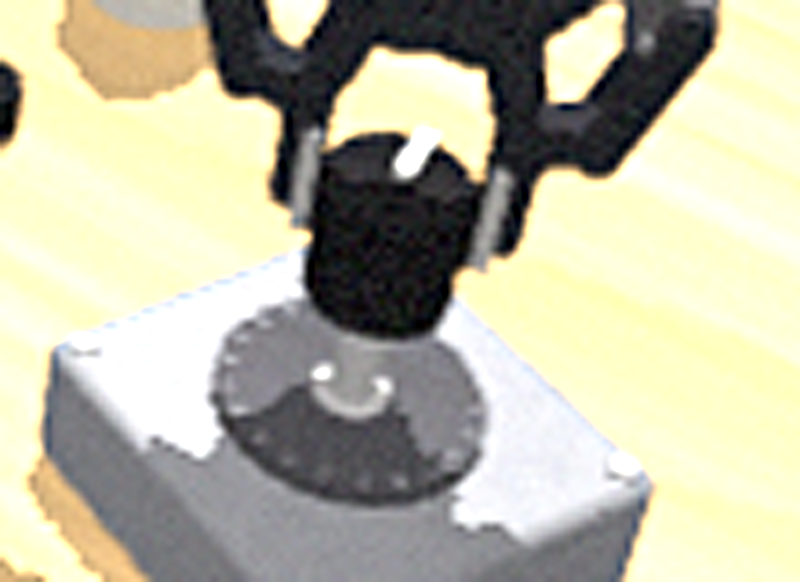

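The knob, crop (395,235), hangs upright over the shaft, whose visible part is centred at (362,355). The pointer, (412,155), points away to the upper right. I check its angle and the lateral fit numerically.

```bash
python3 - <<'E'
from m import *
np.set_printoptions(precision=1,suppress=True)
c=load("pics/s4.png"); I=c["image"].astype(int); g=I.mean(2); sat=I.max(2)-I.min(2)
k=7.27; u0,v0=310+412/k,205+152/k
m=sub(g,u0,v0,5)&(g>85)&(sat<30); v,u=np.nonzero(m); w=g[v,u]-50.
p=np.array([onz(c,a,b,145.2)[:2] for a,b in zip(u,v)]); mu=np.average(p,0,w); e,V=np.linalg.eigh(np.cov(p.T,aweights=w)); d=V[:,-1]*np.sign(V[0,-1])
print("ptr",len(u),mu,"pca",np.degrees(np.arctan2(d[1],d[0])),"rel TCP",mu-[548.1,-218.1],"ang",np.degrees(np.arctan2(*(mu-[548.1,-218.1])[::-1])))
# knob silhouette columns in mid-lower part, and shaft columns
for r in (240,243,246):
    x=np.nonzero((g[r,340:385]<45))[0]+340; print("knob row",r,x.min(),x.max(),"pred axis",[round(proj(c,(548.1,-218.1,z))[0],1) for z in(102,112,120)])
for r in (252,254,256): print("shaft row",r,I[r,350:370].mean(1).astype(int), [np.round(proj(c,(548.5,-218.7,z)),1) for z in (80,70,60)])
s=load("pics/side0.png"); g0=s["image"].mean(2)
for r in (248,250,252,254): print("side0 row",r,350,g0[r,350:370].astype(int))
E
```

```text
ptr 24 [ 558.3 -216.1] pca 9.378706636087477 rel TCP [10.2  2. ] ang 11.106806839564783
knob row 240 352 374 pred axis [np.float64(361.4), np.float64(362.2), np.float64(362.9)]
knob row 243 352 371 pred axis [np.float64(361.4), np.float64(362.2), np.float64(362.9)]
knob row 246 353 371 pred axis [np.float64(361.4), np.float64(362.2), np.float64(362.9)]
shaft row 252 [67 68 63 67 64 65 70 77 79 86 90 88 85 81 75 72 74 71 69 63] [array([360. , 251.2]), array([359.3, 254.5]), array([358.5, 257.8])]
shaft row 254 [68 66 65 68 74 70 68 77 77 78 79 77 72 63 62 67 69 69 63 67] [array([360. , 251.2]), array([359.3, 254.5]), array([358.5, 257.8])]
shaft row 256 [ 67  70  75 139 165 110  72  74  78  77  73  78  78  71  65  64  64  66
  64  67] [array([360. , 251.2]), array([359.3, 254.5]), array([358.5, 257.8])]
side0 row 248 350 [ 63  55  58  58  56  57  59  93 124 115  75  60 143 195 190 151 104 109
 115 114]
side0 row 250 350 [ 58  57  54  57  55  54  58  98 134 138 145 147 146 171 139  44  51  52
  66  96]
side0 row 252 350 [60 58 57 58 57 56 60 65 64 66 69 68 64 58 59 56 59 58 57 51]
side0 row 254 350 [54 58 58 58 65 63 60 69 68 68 68 68 59 53 57 58 57 58 56 56]
```

Pointer at 10° against the bar's 10°, and the shaft is within about 1 mm of prediction. Lowering.

```bash
python3 -m pendant '[[0,-0.0005,0.008,0,0,0,0.035],[0,0,0.006,0,0,0,0.035],[0,0,0.003,0,0,0,0.035],[0,0,0.002,0,0,0,0.035],[0,0,0,0,0,0,0.035]]'; python3 -c "
from h import *
go(548.5,-218.7,104)"
```

```text
clock: 10.65
position: [548.4, -219.0, 126.2]
ee_rot: [-0.208, 0.978, 0.0, 0.0]
contact_force: [0.2, 2.2, 0.9]
gripper_width: 41.7
grasp_force: 61.4
t 10.65 pos [ 548.4 -219.   126.2] yaw -155.97 down err deg [0.01 0.02] shift tool mm [-0.2  0.2 22.2] F [0.2 2.2 0.9] j [-0.11  0.45 -0.25 -0.   -0.87 -1.04] w 41.7 gf 61.4
```

```bash
python3 -m pendant '[[0,0.0005,0.003,0,0,0,0.035],[0,0,0.004,0,0,0,0.035],[0,0,0.004,0,0,0,0.035],[0,0,0,0,0,0,0.035]]'; python3 -c "
from h import *
go(548.5,-218.7,104)"
```

```text
clock: 11.05
position: [548.3, -218.4, 114.5]
ee_rot: [-0.208, 0.978, 0.0, 0.0]
contact_force: [2.3, 3.6, -1.6]
gripper_width: 42.5
grasp_force: 61.3
t 11.05 pos [ 548.3 -218.4  114.5] yaw -155.97 down err deg [0.02 0.03] shift tool mm [-0.1 -0.4 10.5] F [ 2.3  3.6 -1.6] j [-0.11  0.46 -0.26 -0.   -0.85 -1.05] w 42.5 gf 61.3
```

```bash
python3 -m pendant '[[-0.0006,0.0004,0.002,0,0,0,0.035],[0,0,0.003,0,0,0,0.035],[0,0,0.002,0,0,0,0.035],[0,0,0.002,0,0,0,0.035],[0,0,0,0,0,0,0.035]]'; python3 -c "
from h import *
go(548.5,-218.7,104)"
```

```text
clock: 11.55
position: [548.5, -218.3, 106.8]
ee_rot: [-0.208, 0.978, -0.0, 0.0]
contact_force: [-0.3, 3.5, 5.0]
gripper_width: 42.2
grasp_force: 61.5
t 11.55 pos [ 548.5 -218.3  106.8] yaw -155.96 down err deg [ 0.01 -0.02] shift tool mm [ 0.2 -0.4  2.8] F [-0.3  3.5  5. ] j [-0.1   0.47 -0.27  0.   -0.83 -1.05] w 42.2 gf 61.5
```

```bash
python3 -m pendant '[[0,0.0003,0.002,0,0,0,0.035],[0,0,0.0015,0,0,0,0.035],[0,0,0.001,0,0,0,0.035],[0,0,0,0,0,0,0.035]]'; python3 -m pendant '[[0,0,0.001,0,0,0,0.035],[0,0,0.001,0,0,0,0.035],[0,0,0,0,0,0,0.035],[0,0,0,0,0,0,0.035]]'; python3 -c "
from h import *
go(548.5,-218.7,104)"
```

```text
clock: 11.95
position: [548.5, -218.2, 103.6]
ee_rot: [-0.209, 0.978, -0.001, 0.0]
contact_force: [-1.3, 4.5, 10.7]
gripper_width: 42.1
grasp_force: 62.3
clock: 12.35
position: [548.6, -218.3, 103.5]
ee_rot: [-0.209, 0.978, -0.001, 0.001]
contact_force: [-4.5, 5.0, 19.1]
gripper_width: 42.0
grasp_force: 63.2
t 12.35 pos [ 548.6 -218.3  103.5] yaw -155.89 down err deg [ 0.09 -0.09] shift tool mm [ 0.3 -0.3 -0.5] F [-4.5  5.  19.1] j [-0.1   0.48 -0.27  0.   -0.82 -1.05] w 42.0 gf 63.2
```

The hard stop is at TCP z 103.5 (103.7 expected) with 19 N. One look before handing in.

```bash
python3 - <<'E'
from h import *
c=grab("side","pics/s5.png"); a=c["image"][205:285,310:420,::-1]
cv2.imwrite("pics/s5c.png",np.clip(cv2.resize(a,(800,582),interpolation=cv2.INTER_CUBIC)*2.0,0,255).astype(np.uint8))
E
```

```text
(no output)
```

View pics/s5c.png

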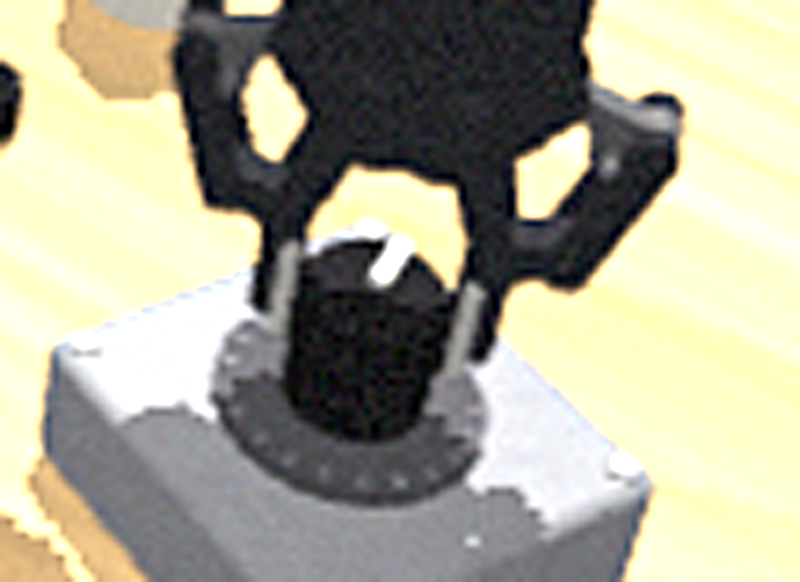

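The knob sits upright just above the dial plate, with its underside at about crop (360,435). It is gripped as before, and its pointer, (390,260), still points along the flat's side.

```bash
python3 -c "
from bench import arm
print(arm.job_done())"
```

```text
the job is handed in; nothing more can be done
None
```

I pressed the stop plunger fully in and let it go. The big knob is on the D-shaft, pointer on the flat's side, held down at the spring's stop (19 N push, about 63 N grip). I handed the job in at about 12.4 s on the robot's clock, and no verdict came back.

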